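# Snug up the laundry-pole clamp with its reversible ratchet handle

## Task

Tighten the clamp that holds the laundry pole, using its ratchet handle. First flip the small red direction lever on the ratchet head gently over to the tighten side, and check it by swinging the handle right back to its stop: it must click round freely there, without slackening the screw. Then pull the handle forward (clockwise from above), in as many strokes as it needs, until the pad is snug on the pole and the black grip takes about 12 N, no more; let go, and leave everything else on the shelf where it is.

Things in the scene. Friction and masses are not known exactly. Their poses are not given: they have to be found in the camera images.
- clamp: Grey pole clamp, screwed down: base 150 x 100 mm, C-shaped frame with its column on the -x side, a 340 mm long, 32 mm thick pole lying along y in its saddle (it cannot move). Origin on the underside, straight below the vertical screw; z up. Screw, ratchet head and handle turn about this vertical axis x = y = 0. All of it stays below 218 mm.
- head_top (a point): Centre of the top face of the steel ratchet head (82 mm across), on the screw axis, 178 mm above the clamp's origin. The ratchet has 24 teeth (0.26 rad each), so up to a tooth is lost before it drives. Running free, it clicks at about 1 to 2 N at the grip; if it takes 4 N or more on the way back, it is driving the screw loose.
- handle (a joint): Handle angle (rad). 0: it points along the clamp's +y; positive is clockwise from above, towards the clamp's +x (tighten); negative is back. Stops at -0.55 and +0.55. Starts between 0.05 and 0.5, stays where it is left. A steel bar, top 170 mm above the clamp's origin, with the grip at its end, 130 mm from the axis.
- grip_top (a point): Centre of the top of the black upright grip at the handle's end: cylinder 24 mm across, 45 mm tall, spins on its own vertical pin, top 216.5 mm above the clamp's origin. Turning the screw takes 4 to 4.5 N here with the pad off the pole, 8 N once it meets the pole, then 17 N more per rad. Right at 12 N (10 to 14); above 15 N is overtightened. The screw holds what is tightened.
- lever (a joint): Red direction lever, angle relative to the handle (rad): -0.3 loosen (as it starts), +0.3 tighten. Snaps over past 0; may rest from 0.1 to 0.3 either side while a tooth holds it off, and wiggles as the ratchet clicks. Pivots on the handle 46 mm from the screw axis and points back over the axis. Positive moves its tab to the left as seen looking from the axis out along the handle.
- lever_tab (a point): Centre of the top of the lever's red upright tab: 8 mm thick (in the flipping direction), 16 mm along the lever, 26 mm tall above the ratchet head's top face; top 204.5 mm above the clamp's origin; 40 mm from the lever's pivot, about over the screw axis; travels about 12 mm to either side. About 2 N here flips it; more than 20 N is too much.
- pad_face (a point): Centre of the underside of the round black rubber pad under the screw, above the pole. It meets the pole when 61 mm above the clamp's origin, and sinks 5 mm per rad of screw turning (clockwise). It starts 2.3 to 3.8 mm above the pole; it is snug when it has squeezed into it by 0.4 to 2.1 mm.
- bucket: Yellow plastic bucket, 178 mm across, 150 mm tall, steel bail on the rim; origin centre of underside. Leave alone.
- pot: Blue and white lidded ceramic pot, 140 mm across, 139 mm tall; origin centre of underside. Leave alone.
- caddy: Green peg caddy, 110 x 160 mm, handle to 129 mm high; origin centre of underside. Leave alone.
- trowel: Stainless hand trowel lying along its x, 280 mm long, 66 mm wide; origin at the root of the blade, on the shelf. Leave alone.
- slidebox: Small wooden box with sliding lid, 90 x 155 mm, 62 mm tall; origin centre of underside. Leave alone.
- saucers: Terracotta saucer, 132 mm across, 25 mm tall; origin centre of underside. Leave alone.
- loosepeg: Blue clothes peg lying along its x, 72 x 20 x 10 mm; origin centre of underside. Leave alone.

How it is judged:
By the outcome, as a careful person would: the job done as asked, in the order asked, and still so for the second after the job is handed in, with the robot touching nothing.
It also fails if it takes over 67 s, if anything falls off the work surface, if the arm or the gripper's body presses on something with over 40 N, if the wrist force passes 120 N, or if a joint passes its speed limit or range.

## Robot

A 7-joint arm with a two-finger parallel gripper is mounted at the origin on the work surface. World frame = base frame: x ahead of the robot, y to its left, z up, the work surface at z = 0. Lengths are in m, angles in degrees, forces in N, time in s.
With the tool pointing down it reaches from about 0.425 to 0.925 m from the base axis. Payload 6.8 kg.
Tool frame: the origin (TCP) lies midway between the tips of the shut fingers; the grasp point (between the pads) lies 19 mm behind it; z points along the fingers, y is the line along which they close (so a half turn about z gives the same grasp; the last joint's range is limited). The gripper opens to 88 mm and grips with 3 to 60 N. Pads are 20 mm wide; open, the fingers measure 115 mm over their backs; the gripper's body (75 mm by 178 mm) begins 61 mm behind the grasp point.
Start: joints at [64.223, 27.33, 1.283, 89.118, -0.659, 63.558, -4.761], TCP at [0.226, -0.636, 0.223] pointing down, gripper open.
Joint ranges: [-169.35, 169.35], [-19.33, 120.38], [-80.79, 83.38], [13.8, 139.57], [-78.32, 258.32], [9.67, 109.79], [-169.56, 169.56]. Speed limits (degrees/s): [136.94, 136.94, 180, 180, 180, 180, 180].

## Interface

Orientations are given as [roll, pitch, yaw] about the fixed x, y, z axes, in that order (R = Rz(yaw) Ry(pitch) Rx(roll)).
In Python, from station import manip, cams, spotter gives the robot as it stands. The module is installed in compiled form; this text tells all that it offers.
- The arm moves only by the shell command python3 -m inch 'ROWS' [OPENING] [FORCE]. ROWS is JSON, a list that holds one entry, the list of rows, each a list of 4 numbers: the shift along the tool's x, y, z in m, then the turn about the tool's z in degrees. In form: [[[x, y, z, spin], ...]]. A call has exactly 10 rows; each row is the pose to reach, as a shift and turn from the pose commanded when the call began, along the tool's axes at that moment; what a row does not reach only later rows make up. A row lasts 1/10 s, in which the tool goes at most 50 mm and 8.59 degrees, less where a joint would pass 70% of its speed; a pose out of reach is approached as far as the arm can. A call with a gripper value outside its range is refused whole. OPENING is the opening, from 0 (shut) to 1 (fully open), set as the call begins (- or left out, the last holds). The fingers move at their own pace and stop on an object; FORCE is the grip in N (left out, the last holds). Time passes only in rows, so rows that repeat a pose let the fingers close, or fill a call up. It gives the time, the measured TCP pose, the force, the opening and the grip force at its end, in the units of the state.
- manip.state(): the state, without advancing time (a new reading comes with each control period).
- cams.get_image(name): name is "scene" or "top"; returns a dict with "image" (420x560x3 uint8, red, green, blue), "fx", "fy", "cx", "cy" (pixels), "xyz" and "rotation" of the camera in the world. Camera axes: x right, y down, z forward; pixel columns grow to the right and rows downward; lengths in m; the calibration is good to about 2 mm. A picture is of the moment at which its call begins. There is no depth.
- manip.finish_job(): hands the job in; it is judged then, once.
Trained networks look in a picture, given as the dict that the camera call returned (one of the last four; its "shot" number tells which), for a name from the list of things; names that differ only in an ending like _2 or _b are one class to them, and where a whole thing is asked for, a point or a joint stands for the part that bears it (a point fixed in the world has none). Each returns a list of dicts, best first, with "conf" (0 to 1); they miss things now and then, are a little off and sometimes report something else, mostly with a low value. They report only what shows in the picture. A call takes as long as a camera call.
- spotter.find_in(picture, name): "point" ([x, y, z] in m, in the coordinates of the camera as it stood for that picture, good to about 4 mm: the middle of the surface that is visible of it).
- spotter.spot_point(picture, name): "point" ([x, y, z] in m, in the coordinates of the camera as it stood for that picture, good to about 4 mm: a listed point, or the origin of a listed thing).
The state is a dict: "clock": time; "joint_pos": joint angles; "joint_velocities": joint speeds; "joint_efforts": joint torques, N m; "ee_pos": TCP position; "ee_rot": TCP orientation; "force": force on the tool from outside, world axes, zero at the start; "moment": the same for the moment, N m; "width": finger opening in m; "grasp_force": force on a finger pad.
Only numpy, scipy, OpenCV 4.12 (cv2) and the standard library are available. Lean on these libraries where they do the work, as an engineer would, in place of code of your own. Each camera call takes 0.05 s, during which the arm holds its last target. There are 200 camera calls.

## Working session

There is one attempt and no reset: what is moved stays moved. The work goes in short steps, Python scripts to look and compute and a shell command to move; the robot and the scene stay as the last step left them, time stands still between calls to the robot, and variables do not carry over. Pictures are saved under pics/ and viewed, at most 10 in all, crops included, and the job is handed in when it is done.

```bash
mkdir -p pics; cat > h.py <<'E'
from station import manip,cams,spotter
import numpy as np,cv2
def look(name,things,save=None):
    p=cams.get_image(name); R=np.array(p["rotation"]);t=np.array(p["xyz"])
    if R.shape!=(3,3):
        print("rot",R)
    if save: cv2.imwrite("pics/"+save,p["image"][:,:,::-1])
    out={}
    for n in things:
        r=spotter.spot_point(p,n)[:2]
        out[n]=[(np.round(R@np.array(d["point"])+t,4).tolist(),round(d["conf"],2)) for d in r]
    return out,p
E
python3 - <<'E'
from h import *
s=manip.state(); print(s)
for c in ("scene","top"):
    o,p=look(c,["clamp","head_top","grip_top","lever_tab","pad_face","bucket","pot","caddy","slidebox","saucers","trowel","loosepeg"],c+"0.png")
    print(c,p["xyz"],p["fx"],p["cx"],p["cy"]); print(np.round(p["rotation"],3).tolist())
    for k,v in o.items(): print(k,v)
E
```

```text
{'clock': 0.0, 'joint_pos': array([64.22274265, 27.3744762 ,  1.28064994, 89.17612011, -0.6588411 ,
       63.55924581, -4.75936603]), 'joint_velocities': array([-0.0739271 ,  0.05374277,  0.02260018, -0.04491504,  0.01523697,
        0.10767292,  0.03142137]), 'joint_efforts': array([-5.89430438e-04, -5.82839870e+01,  1.53486181e+00, -2.72603971e+01,
       -5.42920840e-02,  1.70268217e-02,  1.52045200e-04]), 'ee_pos': array([ 0.2260274 , -0.63540155,  0.22171356]), 'ee_rot': array([-1.79897818e+02,  7.92012981e-03,  1.95861870e+01]), 'force': array([ 0.05520328, -0.69644793,  0.18511958]), 'moment': array([ 0.00388242, -0.03848009, -0.03315459]), 'grasp_force': 0.0, 'width': 0.08808271382090156}
rot [-135.57954805    0.9347126   130.11664806]
scene [1.14077012 0.55287004 0.94525027] 393.0857440242128 272.73054611268634 206.6888071356592
[-135.58, 0.935, 130.117]
clamp [([194.9538, 194.3659, 194.7583], 0.82), ([241.6743, 241.0864, 241.4788], 0.29)]
head_top [([178.4488, 177.8609, 178.2533], 0.58)]
grip_top [([153.9713, 153.3834, 153.7758], 0.52)]
lever_tab [([175.0805, 174.4926, 174
[... 644 characters left out ...]
 206.07915170722234
[-167.237, 0.127, -87.14]
clamp []
head_top [([-149.3788, -149.5983, -148.2018], 0.96)]
grip_top [([-125.1465, -125.366, -123.9695], 0.63)]
lever_tab [([-145.8372, -146.0567, -144.6602], 0.49)]
pad_face [([-212.9917, -213.2111, -211.8147], 0.54)]
bucket [([-47.4673, -47.6868, -46.2903], 0.91)]
pot [([-213.6238, -213.8433, -212.4468], 0.6)]
caddy [([-74.7079, -74.9274, -73.5309], 0.81)]
slidebox [([-207.1251, -207.3445, -205.9481], 0.67), ([-149.3876, -149.6071, -148.2106], 0.29)]
saucers [([-107.6021, -107.8216, -106.4251], 0.56)]
trowel [([-87.1117, -87.3311, -85.9347], 0.62), ([-213.6463, -213.8657, -212.4693], 0.17)]
loosepeg [([-109.5232, -109.7427, -108.3463], 0.65)]
```

Rotation is rpy in degrees.

```bash
sed -i 's/^    if R.shape.*/    from scipy.spatial.transform import Rotation as Ro; R=Ro.from_euler("xyz",R,degrees=True).as_matrix()/; /print("rot",R)/d' h.py
python3 - <<'E'
from h import *
for c in ("scene","top"):
    o,p=look(c,["clamp","head_top","grip_top","lever_tab","pad_face","bucket","pot","caddy","slidebox","saucers","trowel","loosepeg"],c+"0.png")
    for k,v in o.items(): print(k,v)
    R=None
a=cv2.imread("pics/scene0.png");b=cv2.imread("pics/top0.png")
E
```

```text
clamp [([0.5651, -0.1705, -0.0033], 0.88), ([0.585, -0.0416, 0.213], 0.53)]
head_top [([0.5648, -0.1709, 0.1802], 0.68)]
grip_top [([0.581, -0.0411, 0.2146], 0.51), ([0.5653, -0.1741, 0.0659], 0.37)]
lever_tab [([0.5764, -0.1628, 0.201], 0.52)]
pad_face [([0.5674, -0.1762, 0.0636], 0.39)]
bucket [([0.4685, 0.5142, 0.0009], 0.84)]
pot [([0.6442, -0.4559, 0.0034], 0.74), ([0.5657, -0.1699, -0.0023], 0.38)]
caddy []
slidebox [([0.3881, -0.4551, -0.0013], 0.63)]
saucers [([0.7079, 0.1883, 0.0], 0.78)]
trowel [([0.3604, 0.1233, 0.0006], 0.37), ([0.5664, -0.1726, 0.1744], 0.35)]
loosepeg [([0.3647, 0.1214, 0.0012], 0.52), ([0.5855, -0.0398, 0.2156], 0.37)]
clamp [([0.5634, -0.1669, 0.0002], 0.9)]
head_top [([0.564, -0.1686, 0.1752], 0.85), ([0.7101, 0.1962, 0.0032], 0.66)]
grip_top [([0.392, -0.4543, -0.0026], 0.48), ([0.5852, -0.0404, 0.22], 0.39)]
lever_tab [([0.369, 0.128, 0.0046], 0.63), ([0.5805, -0.1619, 0.2059], 0.58)]
pad_face [([0.5684, -0.1686, 0.1739], 0.37)]
bucket [([0.4719, 0.5225, -0.0013], 0.61)]
pot [([0.6466, -0.4523, 0.0013], 0.76)]
caddy [([0.663, 0.3877, -0.0031], 0.62)]
slidebox [([0.3926, -0.4525, -0.0039], 0.77)]
saucers [([0.7113, 0.1961, -0.0013], 0.6)]
trowel [([0.4202, 0.2668, 0.0015], 0.66), ([0.7103, 0.1948, -0.0002], 0.64)]
loosepeg [([0.3705, 0.127, 0.0046], 0.52)]
```

View pics/scene0.png

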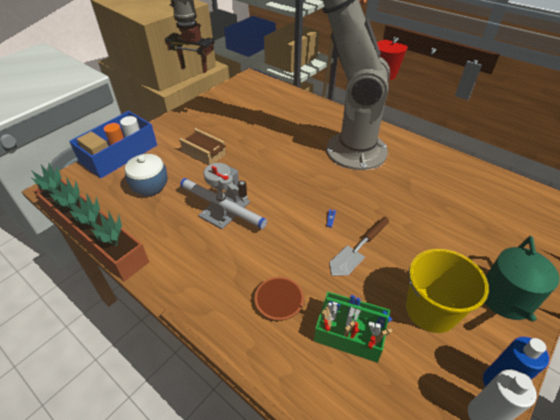

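View pics/top0.png

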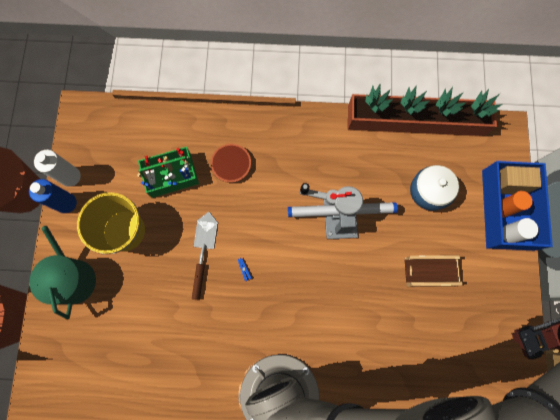

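The scene shows the clamp at about pixel (222,195), red tab near (218,175) and black grip at (241,187). In the top view the head is at (347,200), the red lever at (340,195), the grip at (305,188), and the pole runs from (290,211) to (397,208). The networks agree with this. I'll get the clamp yaw from the pole and start moving.

```bash
cat >> h.py <<'E'
def to(x,y,z,yaw):
    s=manip.state(); e=s["ee_pos"]; a=np.radians(s["ee_rot"][2]); d=np.array([x,y,z])-e
    c,n=np.cos(a),np.sin(a)
    print("t",round(s["clock"],2),"shift",np.round([d[0]*c+d[1]*n,d[0]*n-d[1]*c,-d[2]],4),"spin",round((s["ee_rot"][2]-yaw+180)%360-180,2))
def pix(p,uv,z):
    from scipy.spatial.transform import Rotation as Ro
    R=Ro.from_euler("xyz",p["rotation"],degrees=True).as_matrix();t=np.array(p["xyz"])
    r=R@np.array([(uv[0]-p["cx"])/p["fx"],(uv[1]-p["cy"])/p["fy"],1]); return t+r*(z-t[2])/r[2]
def proj(p,X):
    from scipy.spatial.transform import Rotation as Ro
    R=Ro.from_euler("xyz",p["rotation"],degrees=True).as_matrix();q=R.T@(np.array(X)-p["xyz"])
    return q[:2]/q[2]*[p["fx"],p["fy"]]+[p["cx"],p["cy"]]
E
python3 - <<'E'
from h import *
p=cams.get_image("top"); im=p["image"].astype(int)
m=((im[:,:,2]>im[:,:,0]+50)&(im[:,:,2]>90)).astype(np.uint8)
n,l,st,c=cv2.connectedComponentsWithStats(m)
e=[]
for i in range(1,n):
    if st[i,4]>15 and 270<c[i][0]<420 and 190<c[i][1]<230: P=pix(p,c[i],.045); print(c[i],st[i,4],P); e.append(P)
if len(e)==2:
    d=e[0]-e[1]; d=d*np.sign(d[1]); print("yaw",np.degrees(np.arctan2(-d[0],d[1])),"len",np.linalg.norm(d),"mid",(e[0]+e[1])/2)
to(.605,-.168,.252,-8.5)
E
python3 -m inch '[[[0.02,-0.012,-0.03,3],[0.06,-0.036,-0.03,10],[0.1,-0.06,-0.03,17],[0.14,-0.085,-0.03,24],[0.18,-0.11,-0.03,28],[0.22,-0.134,-0.03,28],[0.26,-0.158,-0.03,28],[0.3,-0.183,-0.03,28],[0.34,-0.207,-0.03,28],[0.38,-0.232,-0.03,28]]]' 0 20
```

```text
[416.27272727 191.61818182] 110 [ 0.63536622 -0.40333377  0.045     ]
[394.97058824 206.88235294] 34 [ 0.58244133 -0.33552793  0.045     ]
[289.5        211.26315789] 38 [ 0.55200917 -0.00527574  0.045     ]
t 2.65 shift [ 0.5137 -0.3139 -0.0294] spin 28.08
clock: 3.65
ee_pos: [0.5075, -0.2886, 0.253]
ee_rot: [180.0, -0.0, -8.4]
force: [0.4, -0.2, -0.4]
width: 0.0114
grasp_force: 0.0
```

```bash
python3 -m inch '[[[0.025,-0.042,0,0],[0.05,-0.084,0,0],[0.07,-0.118,0,0],[0.081,-0.134,0,0],[0.081,-0.134,0.015,0],[0.081,-0.134,0.03,0],[0.081,-0.134,0.045,0],[0.081,-0.134,0.055,0],[0.081,-0.134,0.063,0],[0.081,-0.134,0.063,0]]]' 0
python3 - <<'E'
from h import *
o,p=look("scene",["lever_tab"]);print(o)
im=p["image"]
cv2.imwrite("pics/s1.png",cv2.resize(im[130:240,150:300,::-1],(750,550),interpolation=cv2.INTER_CUBIC))
print(proj(p,[.5775,-.164,.2045])-[150,130])
s=manip.state();print(s["force"],s["ee_pos"])
E
```

```text
clock: 4.65
ee_pos: [0.6051, -0.17, 0.1882]
ee_rot: [180.0, 0.1, -8.5]
force: [0.1, -0.0, 0.7]
width: 0.0004
grasp_force: 0.0
{'lever_tab': [([0.577, -0.165, 0.2012], 0.66)]}
[63.84435649 36.8851289 ]
[ 0.75332678  0.43366027 -0.05851151] [ 0.60630945 -0.16968423  0.18983281]
```

View pics/s1.png

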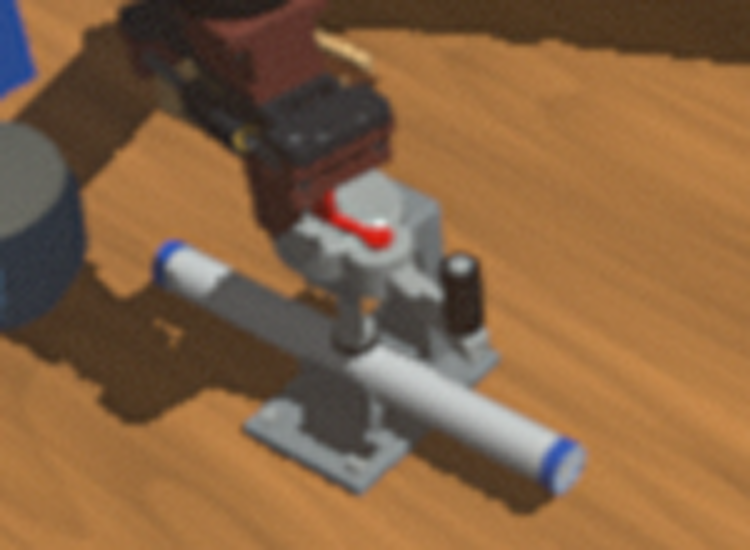

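The closed fingertips sit beside the red tab, which shows at crop (328,205). I'll push gently towards tool -x.

```bash
python3 -m inch '[[[-0.004,0,0,0],[-0.008,0,0,0],[-0.011,0,0,0],[-0.014,0,0,0],[-0.017,0,0,0],[-0.019,0,0,0],[-0.021,0,0,0],[-0.023,0,0,0],[-0.025,0,0,0],[-0.025,0,0,0]]]'
python3 - <<'E'
from h import *
o,p=look("scene",["lever_tab","grip_top"]);print(o)
s=manip.state();print(s["force"],s["ee_pos"])
E
```

```text
clock: 5.75
ee_pos: [0.5811, -0.1654, 0.1895]
ee_rot: [-180.0, 0.0, -8.4]
force: [-0.6, 0.1, 0.6]
width: 0.0008
grasp_force: 0.0
{'lever_tab': [([0.5659, -0.1618, 0.2018], 0.51), ([0.419, 0.2602, -0.0023], 0.48)], 'grip_top': [([0.5849, -0.0413, 0.2171], 0.49)]}
[ 0.05413737  0.46296182 -0.18775591] [ 0.58145852 -0.16546977  0.1895583 ]
```

```bash
python3 -m inch '[[[-0.001,0,0,0],[-0.002,0,0,0],[-0.003,0,0,0],[-0.004,0,0,0],[-0.005,0,0,0],[-0.005,0,0,0],[-0.005,0,0,0],[-0.005,0,0,0],[-0.005,0,0,0],[-0.005,0,0,0]]]'
python3 - <<'E'
from h import *
for c in("scene","top"):
  o,p=look(c,["lever_tab","grip_top"]);print(o)
s=manip.state();print(s["force"],s["ee_pos"])
E
```

```text
clock: 6.9
ee_pos: [0.5766, -0.1649, 0.1896]
ee_rot: [180.0, 0.0, -8.4]
force: [0.0, -0.9, 0.2]
width: 0.0003
grasp_force: 0.0
{'lever_tab': [([0.5539, -0.1552, 0.2025], 0.46)], 'grip_top': [([0.5839, -0.0387, 0.2142], 0.48)]}
{'lever_tab': [([0.559, -0.155, 0.2054], 0.61)], 'grip_top': []}
[ 0.33015889  0.89254811 -0.28006016] [ 0.57658251 -0.16494341  0.1896491 ]
```

The tab has snapped over to about 11 mm on the tighten side. I'll back off, lift and go over the grip.

```bash
python3 -m inch '[[[0.01,0,0,0],[0.02,0,0,0],[0.02,0,-0.02,0],[0.02,0,-0.045,0],[0.02,0,-0.065,0],[0.01,-0.03,-0.065,0],[0,-0.065,-0.065,0],[-0.005,-0.1,-0.065,0],[-0.01,-0.124,-0.065,0],[-0.01,-0.124,-0.065,0]]]'
python3 - <<'E'
from h import *
o,p=look("top",["lever_tab","head_top"]);print(o)
im=p["image"]
cv2.imwrite("pics/t1.png",cv2.resize(im[150:260,270:420,::-1],(750,550),interpolation=cv2.INTER_CUBIC))
s=manip.state();print(s["force"],s["ee_pos"],s["joint_pos"])
to(.585,-.041,.255,81.5);to(.585,-.041,.255,-98.5)
E
```

```text
clock: 8.2
ee_pos: [0.5857, -0.0357, 0.2549]
ee_rot: [-179.9, -0.0, -8.0]
force: [0.3, -0.2, -0.0]
width: 0.001
grasp_force: 0.0
{'lever_tab': [([0.6468, -0.4566, -0.0009], 0.49)], 'head_top': [([0.5659, -0.1688, 0.1768], 0.91)]}
[ 0.43302689 -0.12215889  0.32593013] [ 0.58540229 -0.04199771  0.2546319 ] [   5.92224716   17.85990208   -9.94659246   98.92827777    3.4402212
   63.49693539 -103.56393305]
t 8.35 shift [-0.0005 -0.0009 -0.0004] spin -89.97
t 8.35 shift [-0.0005 -0.0009 -0.0004] spin 90.03
```

View pics/t1.png

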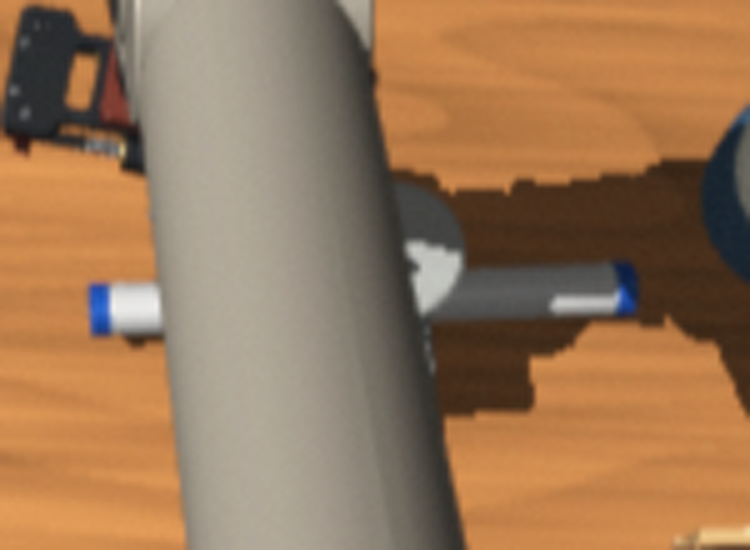

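The arm hides the head from above, so later looks go through the scene camera. I'll spin to straddle the grip.

```bash
python3 -m inch '[[[0,0,0,-8],[0,0,0,-16],[0,0,0,-24],[0,0,0,-32],[0,0,0,-40],[0,0,0,-48],[0,0,0,-56],[0,0,0,-64],[0,0,0,-72],[0,0,0,-80]]]' 0.6 10
python3 - <<'E'
from h import *
to(.585,-.041,.186,81.5)
o,p=look("scene",["grip_top"]);print(o,manip.state()["width"])
E
```

```text
clock: 9.35
ee_pos: [0.5851, -0.0432, 0.2545]
ee_rot: [180.0, 0.0, 71.7]
force: [-0.1, -0.9, -0.2]
width: 0.0529
grasp_force: 0.0
t 9.35 shift [ 0.002  -0.0008  0.0685] spin -9.78
{'grip_top': [([0.3877, -0.452, -0.0025], 0.73), ([0.584, -0.0412, 0.2122], 0.51)]} 0.052637939976465715
```

```bash
python3 -m inch '[[[0.001,0,0,-5],[0.001,0,0.01,-9.5],[0.001,0,0.02,-9.5],[0.001,0,0.03,-9.5],[0.001,0,0.04,-9.5],[0.001,0,0.05,-9.5],[0.001,0,0.06,-9.5],[0.001,0,0.068,-9.5],[0.001,0,0.068,-9.5],[0.001,0,0.068,-9.5]]]'
python3 - <<'E'
from h import *
p=cams.get_image("scene");im=p["image"]
cv2.imwrite("pics/s2.png",cv2.resize(im[130:240,150:300,::-1],(750,550),interpolation=cv2.INTER_CUBIC))
s=manip.state();print(s["force"],s["ee_pos"],s["ee_rot"])
# back-stroke: world cw angle h from .149 to -.643; free gap: finger on +x side pad offset g=width/2-12 ahead
A=np.array([.566,-.17]);e=s["ee_pos"];yaw0=s["ee_rot"][2];a=np.radians(yaw0);c,n=np.cos(a),np.sin(a)
lag=(s["width"]/2-.012)/.13
for h in np.arange(.149,-.66,-.08):
    d=A+.13*np.array([np.sin(h),np.cos(h)])-.0143*0*np.array([1,0])-e[:2]
    print(round(h,3),np.round([d[0]*c+d[1]*n,d[0]*n-d[1]*c],4),"spin",round(yaw0-(90-np.degrees(h)),1))
print(lag)
E
```

```text
clock: 10.45
ee_pos: [0.5852, -0.0398, 0.1866]
ee_rot: [-180.0, -0.0, 81.1]
force: [-0.5, 0.6, 0.3]
width: 0.0529
grasp_force: 0.0
[0.25708115 0.71702652 0.03471695] [ 0.58546465 -0.03979425  0.18699477] [ 1.79964291e+02 -6.91148372e-03  8.10768701e+01]
0.149 [-0.0017  0.0001] spin -0.4
0.069 [-0.0021 -0.0103] spin -5.0
-0.011 [-0.0035 -0.0206] spin -9.6
-0.091 [-0.0056 -0.0308] spin -14.1
-0.171 [-0.0085 -0.0408] spin -18.7
-0.251 [-0.0123 -0.0505] spin -23.3
-0.331 [-0.0167 -0.0598] spin -27.9
-0.411 [-0.022  -0.0688] spin -32.5
-0.491 [-0.0279 -0.0774] spin -37.1
-0.571 [-0.0345 -0.0854] spin -41.6
-0.651 [-0.0417 -0.0929] spin -46.2
0.11087791981383774
```

View pics/s2.png

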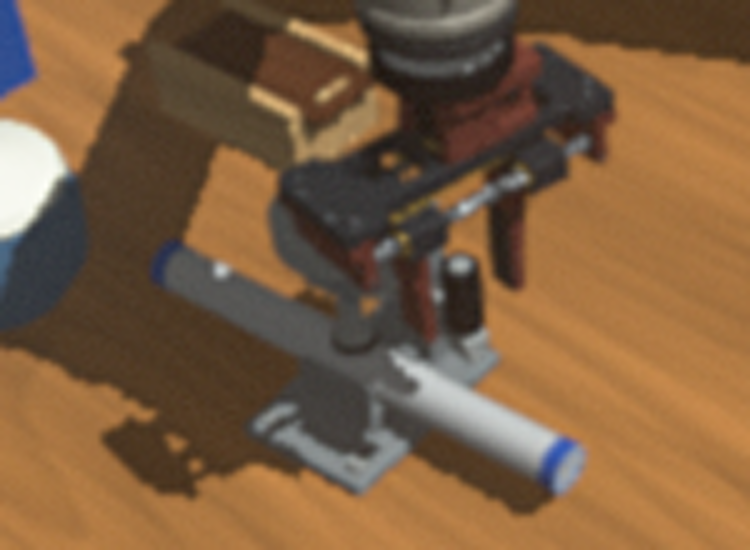

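The grip at (462,290) stands between the two open fingers. I'll close to a small slack and swing back a little, watching the force.

```bash
python3 -m inch '[[[-0.001,0,0,0],[-0.001,0,0,0],[-0.002,-0.005,0,-2],[-0.002,-0.01,0,-5],[-0.003,-0.0155,0,-7],[-0.0035,-0.0205,0,-9.5],[-0.0045,-0.0255,0,-12],[-0.0055,-0.031,0,-14],[-0.007,-0.036,0,-16.5],[-0.0085,-0.041,0,-18.7]]]' 0.36 10
python3 - <<'E'
from h import *
o,p=look("scene",["grip_top","lever_tab"]);print(o)
s=manip.state();print(s["force"],s["ee_pos"],s["ee_rot"],s["width"])
E
```

```text
clock: 11.5
ee_pos: [0.5438, -0.0418, 0.1871]
ee_rot: [179.9, 0.0, 99.9]
force: [1.8, -0.2, -1.3]
width: 0.0315
grasp_force: 1.1
{'grip_top': [], 'lever_tab': [([0.554, -0.1603, 0.2044], 0.45)]}
[ 0.96622041 -0.55542692  0.57038206] [ 0.54370847 -0.04198724  0.18710743] [1.79935978e+02 1.46060569e-02 9.97189114e+01] 0.031882357123187294
```

Free, at about 1–2 N. Next the remaining back-swing to the stop.

```bash
cat >> h.py <<'E'
def arc(h1,step,R=.13,A=(.566,-.17),h0=None):
    s=manip.state();e=s["ee_pos"];yaw0=s["ee_rot"][2];a=np.radians(yaw0);c,n=np.cos(a),np.sin(a)
    v=e[:2]-np.array(A);h=np.arctan2(v[0],v[1]);ft=s["force"]
    print("t",round(s["clock"],2),"h",round(h,3),"R",round(np.hypot(*v),4),"Ft",round(ft[0]*np.cos(h)-ft[1]*np.sin(h),2),"Fr",round(ft[0]*np.sin(h)+ft[1]*np.cos(h),2),"Fz",round(ft[2],2),"z",round(e[2],4),"w",round(s["width"],4))
    for k in np.arange(h,h1,step)[1:] if step else []:
        d=np.array(A)+R*np.array([np.sin(k),np.cos(k)])-e[:2]
        print(round(k,3),np.round([d[0]*c+d[1]*n,d[0]*n-d[1]*c],4),round(yaw0-(90-np.degrees(k)),1))
E
python3 -c "
from h import *
arc(-.72,-.04)"
```

```text
t 11.65 h -0.172 R 0.1299 Ft 0.86 Fr -0.71 Fz 0.57 z 0.1871 w 0.0319
-0.212 [-0.0001 -0.0052] -2.5
-0.252 [-0.0004 -0.0104] -4.7
-0.292 [-0.0009 -0.0156] -7.0
-0.332 [-0.0017 -0.0207] -9.3
-0.372 [-0.0026 -0.0258] -11.6
-0.412 [-0.0038 -0.0309] -13.9
-0.452 [-0.0051 -0.0359] -16.2
-0.492 [-0.0067 -0.0409] -18.5
-0.532 [-0.0084 -0.0458] -20.8
-0.572 [-0.0103 -0.0506] -23.1
-0.612 [-0.0125 -0.0553] -25.4
-0.652 [-0.0148 -0.06  ] -27.7
-0.692 [-0.0173 -0.0645] -30.0
```

```bash
python3 -m inch '[[[0,-0.005,0,-2.5],[-0.0005,-0.0105,0,-4.7],[-0.001,-0.0155,0,-7],[-0.0015,-0.0205,0,-9.3],[-0.0025,-0.026,0,-11.6],[-0.004,-0.031,0,-14],[-0.005,-0.036,0,-16],[-0.0065,-0.041,0,-18.5],[-0.0085,-0.046,0,-20.8],[-0.0105,-0.0505,0,-23]]]'
python3 -c "
from h import *
arc(-.74,-.03)"
```

```text
clock: 12.65
ee_pos: [0.4957, -0.0607, 0.187]
ee_rot: [180.0, 0.0, 122.8]
force: [-0.3, 0.7, 1.2]
width: 0.0316
grasp_force: 0.3
t 12.65 h -0.571 R 0.1299 Ft 0.13 Fr 0.81 Fz 1.23 z 0.187 w 0.0316
-0.601 [ 0.     -0.0039] -1.6
-0.631 [-0.0001 -0.0078] -3.4
-0.661 [-0.0004 -0.0117] -5.1
-0.691 [-0.0008 -0.0156] -6.8
-0.721 [-0.0013 -0.0194] -8.5
```

```bash
python3 -m inch '[[[0,-0.003,0,-1],[0,-0.006,0,-2.5],[0,-0.008,0,-3.5],[-0.0005,-0.01,0,-4.5],[-0.0005,-0.012,0,-5],[-0.0005,-0.013,0,-5.5],[-0.0005,-0.013,0,-5.5],[-0.0005,-0.013,0,-5.5],[-0.0005,-0.013,0,-5.5],[-0.0005,-0.013,0,-5.5]]]'
python3 -c "
from h import *
o,p=look('scene',['lever_tab','grip_top','pad_face']);print(o)
im=p['image']
cv2.imwrite('pics/s3.png',cv2.resize(im[130:240,150:300,::-1],(750,550),interpolation=cv2.INTER_CUBIC))
arc(-.74,-.03)"
```

```text
clock: 13.65
ee_pos: [0.4847, -0.0683, 0.1867]
ee_rot: [-180.0, -0.0, 128.3]
force: [0.2, 0.4, -0.0]
width: 0.0316
grasp_force: 0.3
{'lever_tab': [([0.5636, -0.1736, 0.1765], 0.71), ([0.5513, -0.1687, 0.2016], 0.5)], 'grip_top': [([0.4834, -0.0633, 0.2143], 0.53)], 'pad_face': [([0.564, -0.174, 0.0632], 0.48)]}
t 13.85 h -0.674 R 0.1302 Ft 0.11 Fr 0.47 Fz 0.0 z 0.1867 w 0.0315
-0.704 [-0.0003 -0.0039] -2.0
-0.734 [-0.0005 -0.0078] -3.8
```

View pics/s3.png

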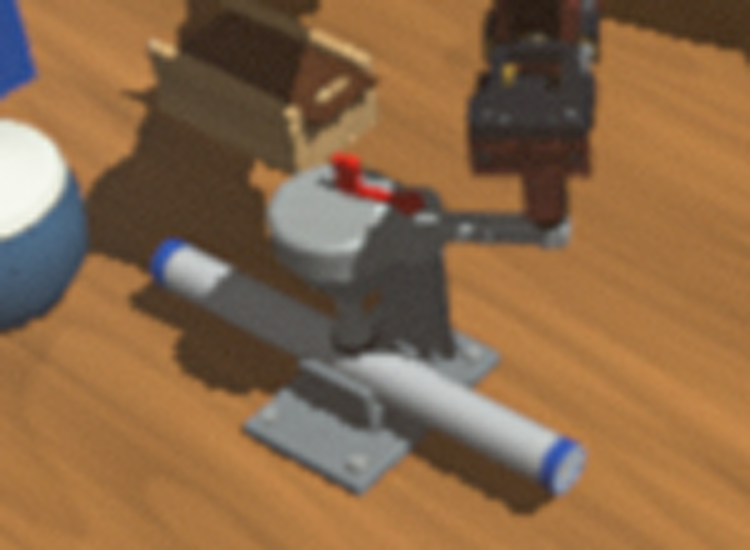

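The handle has swung back with the grip hidden behind the finger at (545,200), and the red tab at (345,165) is still on the tighten side. No stop force yet, so I'll creep on.

```bash
python3 -m inch '[[[0,-0.001,0,-0.5],[0,-0.002,0,-1],[0,-0.003,0,-1.5],[-0.0005,-0.004,0,-2],[-0.0005,-0.005,0,-2.5],[-0.0005,-0.006,0,-3],[-0.0005,-0.006,0,-3],[-0.0005,-0.006,0,-3],[-0.0005,-0.006,0,-3],[-0.0005,-0.006,0,-3]]]'
python3 -c "
from h import *
arc(-.76,-.03)"
```

```text
clock: 14.85
ee_pos: [0.4833, -0.0689, 0.1869]
ee_rot: [179.5, 0.0, 131.5]
force: [11.3, 9.8, -9.3]
width: 0.032
grasp_force: 7.4
t 14.85 h -0.685 R 0.1306 Ft 14.93 Fr 0.39 Fz -9.34 z 0.1869 w 0.032
-0.715 [-0.0005 -0.0039] 0.5
-0.745 [-0.0005 -0.0078] -1.2
```

It's at the stop: 15 N against it, and about 0–2 N all the way there. Next I compute the forward stroke from the commanded pose.

```bash
cat >> h.py <<'E'
def arc2(h0,hs,R=.13):
    # rows from a commanded pose on the arc at angle h0 (yaw=90-h0)
    a=np.pi/2-h0;c,n=np.cos(a),np.sin(a)
    for k in hs:
        d=R*np.array([np.sin(k)-np.sin(h0),np.cos(k)-np.cos(h0)])
        print(round(k,3),np.round([d[0]*c+d[1]*n,d[0]*n-d[1]*c],4),round(np.degrees(k-h0),1))
E
python3 -c "
from h import *
arc2(-.72,np.arange(-.66,-.1,.06))"
```

```text
-0.66 [-0.0002  0.0078] 3.4
-0.6 [-0.0009  0.0156] 6.9
-0.54 [-0.0021  0.0233] 10.3
-0.48 [-0.0037  0.0309] 13.8
-0.42 [-0.0058  0.0384] 17.2
-0.36 [-0.0083  0.0458] 20.6
-0.3 [-0.0113  0.053 ] 24.1
-0.24 [-0.0147  0.06  ] 27.5
-0.18 [-0.0185  0.0668] 30.9
-0.12 [-0.0227  0.0734] 34.4
```

```bash
python3 -m inch '[[[0,0.008,0,3.4],[-0.001,0.0155,0,7],[-0.002,0.0235,0,10.3],[-0.0035,0.031,0,13.8],[-0.006,0.0385,0,17.2],[-0.0085,0.046,0,20.6],[-0.0115,0.053,0,24],[-0.0145,0.06,0,27.5],[-0.0185,0.067,0,31],[-0.0185,0.067,0,31]]]' 0.36 40
python3 -c "
from h import *
o,p=look('scene',['pad_face']);print(o)
arc(0,0);arc2(-.18,np.arange(-.14,.25,.04))"
```

```text
clock: 15.85
ee_pos: [0.542, -0.0425, 0.1862]
ee_rot: [-179.8, 0.0, 100.3]
force: [-4.1, 0.4, 2.9]
width: 0.0315
grasp_force: 1.5
{'pad_face': [([0.5647, -0.1727, 0.0651], 0.44)]}
t 15.95 h -0.188 R 0.1298 Ft -3.0 Fr 0.08 Fz 0.81 z 0.1863 w 0.0315
-0.14 [-0.0001  0.0052] 2.3
-0.1 [-0.0004  0.0104] 4.6
-0.06 [-0.0009  0.0156] 6.9
-0.02 [-0.0017  0.0207] 9.2
0.02 [-0.0026  0.0258] 11.5
0.06 [-0.0037  0.0309] 13.8
0.1 [-0.0051  0.0359] 16.0
0.14 [-0.0066  0.0409] 18.3
0.18 [-0.0083  0.0458] 20.6
0.22 [-0.0103  0.0506] 22.9
```

```bash
python3 -m inch '[[[0,0.003,0,1.3],[0,0.006,0,2.6],[-0.0005,0.009,0,4],[-0.0005,0.012,0,5.3],[-0.001,0.0155,0,6.9],[-0.0015,0.018,0,8],[-0.0015,0.0205,0,9.2],[-0.002,0.023,0,10.3],[-0.0025,0.026,0,11.5],[-0.003,0.0285,0,12.7]]]'
python3 -c "
from h import *
arc(0,0);arc(0,0)"
```

```text
clock: 16.95
ee_pos: [0.5711, -0.0399, 0.1864]
ee_rot: [-179.9, 0.0, 87.5]
force: [-6.5, 0.2, -0.3]
width: 0.0319
grasp_force: 3.2
t 16.95 h 0.039 R 0.1302 Ft -6.54 Fr -0.08 Fz -0.28 z 0.1864 w 0.0319
t 16.95 h 0.039 R 0.1302 Ft -6.54 Fr -0.08 Fz -0.28 z 0.1864 w 0.0319
```

```bash
python3 -m inch '[[[0,0.002,0,0.8],[0,0.004,0,1.6],[0,0.006,0,2.5],[0,0.008,0,3.4],[-0.0005,0.01,0,4.3],[-0.0005,0.0115,0,5],[-0.0005,0.013,0,5.7],[-0.0005,0.0145,0,6.4],[-0.001,0.016,0,7],[-0.001,0.0175,0,7.7]]]'
python3 -c "
from h import *
arc(0,0)
f=[]
for i in range(3):
    o,p=look('scene',['pad_face']);f.append(manip.state()['force'])
    print(o)
arc(0,0);print(f)"
```

```text
clock: 17.95
ee_pos: [0.5874, -0.041, 0.1863]
ee_rot: [-179.8, 0.0, 79.8]
force: [-9.2, 1.7, 1.1]
width: 0.0317
grasp_force: 4.7
t 17.95 h 0.164 R 0.1307 Ft -9.32 Fr 0.17 Fz 1.05 z 0.1863 w 0.0317
{'pad_face': [([0.5667, -0.1749, 0.0612], 0.44)]}
{'pad_face': [([0.5653, -0.1774, 0.0633], 0.56)]}
{'pad_face': [([0.5661, -0.1745, 0.0616], 0.57)]}
t 18.25 h 0.166 R 0.1308 Ft -7.49 Fr 0.45 Fz 0.6 z 0.1863 w 0.0316
[array([-9.00513581,  1.89738899,  0.84807889]), array([-7.4820928 ,  1.67790544,  1.68807127]), array([-7.31356651,  1.68122782,  0.60291437])]
```

```bash
python3 -m inch '[[[0,0.001,0,0.4],[0,0.002,0,0.9],[0,0.003,0,1.3],[0,0.004,0,1.8],[0,0.005,0,2.2],[0,0.006,0,2.7],[0,0.007,0,3.1],[-0.0005,0.008,0,3.6],[-0.0005,0.009,0,4],[-0.0005,0.01,0,4.5]]]'
python3 -c "
from h import *
arc(0,0)"
```

```text
clock: 19.25
ee_pos: [0.5968, -0.0427, 0.1863]
ee_rot: [-179.8, 0.0, 75.4]
force: [-9.9, 1.9, 2.0]
width: 0.0316
grasp_force: 5.2
t 19.25 h 0.238 R 0.1309 Ft -10.06 Fr -0.45 Fz 1.98 z 0.1863 w 0.0316
```

```bash
python3 -m inch '[[[0,0.001,0,0.4],[0,0.002,0,0.9],[0,0.003,0,1.3],[0,0.004,0,1.8],[0,0.005,0,2.2],[0,0.006,0,2.7],[0,0.007,0,3.1],[-0.0005,0.008,0,3.6],[-0.0005,0.009,0,4],[-0.0005,0.01,0,4.5]]]'
python3 -c "
from h import *
arc(0,0)"
```

```text
clock: 20.25
ee_pos: [0.6061, -0.0452, 0.1862]
ee_rot: [-179.7, 0.0, 70.9]
force: [-11.5, 3.9, 1.7]
width: 0.0317
grasp_force: 5.8
t 20.25 h 0.311 R 0.1311 Ft -12.14 Fr 0.23 Fz 1.72 z 0.1862 w 0.0317
```

12 N, in line with the previous readings. I'll stop here, open, and lift clear.

```bash
python3 -m inch '[[[0,-0.002,0,0],[0,-0.005,0,0],[0,-0.005,0,0],[0,-0.005,0,0],[0,-0.005,-0.01,0],[0,-0.005,-0.025,0],[0,-0.005,-0.045,0],[0,-0.005,-0.065,0],[0,-0.005,-0.08,0],[0,-0.005,-0.08,0]]]' 0.6 10
python3 -m inch '[[[0.02,0,0,0],[0.05,0,0,0],[0.08,0,0,0],[0.11,0,0,0],[0.13,0,0,0],[0.15,0,0,0],[0.16,0,0,0],[0.16,0,0,0],[0.16,0,0,0],[0.16,0,0,0]]]'
python3 -c "
from h import *
o,p=look('scene',['lever_tab','grip_top','pad_face','head_top']);print(o)
im=p['image']
cv2.imwrite('pics/s4.png',cv2.resize(im[130:240,150:300,::-1],(750,550),interpolation=cv2.INTER_CUBIC))
o,p=look('top',['grip_top','lever_tab']);print(o)
arc(0,0)"
```

```text
clock: 21.25
ee_pos: [0.6061, -0.0454, 0.2708]
ee_rot: [179.6, -0.1, 70.8]
force: [-0.5, 0.5, 0.4]
width: 0.0528
grasp_force: 0.0
clock: 22.25
ee_pos: [0.6559, 0.1042, 0.2667]
ee_rot: [180.0, 0.0, 70.8]
force: [0.4, 0.6, 0.2]
width: 0.0528
grasp_force: 0.0
{'lever_tab': [([0.5517, -0.1603, 0.2036], 0.46), ([0.5647, -0.1711, 0.1757], 0.46)], 'grip_top': [], 'pad_face': [([0.5667, -0.1694, 0.063], 0.54)], 'head_top': [([0.5648, -0.1709, 0.1772], 0.77)]}
{'grip_top': [([0.6506, -0.4527, -0.0014], 0.64)], 'lever_tab': [([0.5571, -0.1574, 0.2047], 0.56)]}
t 22.65 h 0.315 R 0.2899 Ft -1.08 Fr -0.06 Fz 0.81 z 0.2667 w 0.0527
```

View pics/s4.png

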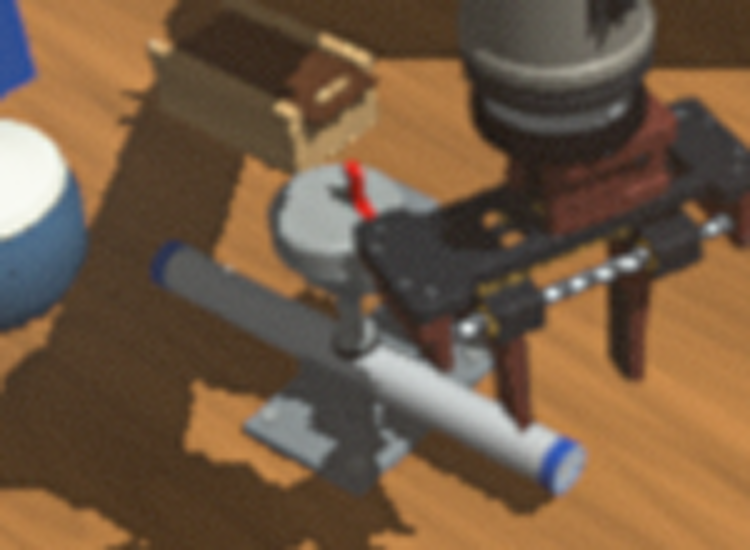

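The pad is down on the pole at (352,340), the tab at (355,170) is on the tighten side, and the gripper is clear of everything.

```bash
python3 -c "
from h import *
print(manip.finish_job())"
```

```text
the job is handed in; nothing more can be done
None
```

The clamp is tightened and handed in: the lever was flipped, the back-swing clicked freely at about 0–2 N, and one forward stroke took the grip to about 12 N before I let go. One thing to know: leaning on the back stop to confirm it, the arm briefly pushed about 15 N.

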